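# Snug a resin mount in the cam clamp of a sample saw

## Robot

A 6-joint arm with a two-finger parallel gripper is mounted at the origin on the work surface. World frame = base frame: x ahead of the robot, y to its left, z up, the work surface at z = 0. Lengths are in m, angles in degrees, forces in N, time in s.
With the tool pointing down it reaches from about 0.3 to 0.75 m from the base axis. Payload 8.5 kg.
Tool frame: the origin (TCP) lies between the finger pads; the fingertips stand 8 mm ahead of it and the grasp point (between the pads) lies 11 mm behind it; y points along the fingers, z is the direction in which the jaws open and shut, and the axes are right-handed (so a half turn about y gives the same grasp; the last joint's range is limited). The gripper opens to 85 mm and grips with 20 to 120 N. Pads are 22 mm wide; open, the fingers measure 114 mm over their backs; the gripper's body (76 mm by 85 mm) begins 54 mm behind the grasp point. The pads swing forward as they close: fully open they stand 13 mm farther back than shut.
Start: joints at [54.013, 21.807, 74.336, -0, 83.858, -12.336], TCP at [0.221, 0.504, 0.202] pointing down, gripper open.
Joint ranges: [-178.18, 178.18], [-50.72, 133.34], [12.68, 142.11], [-81.47, 261.47], [9.98, 163.14], [-165.26, 165.26]. Speed limits (degrees/s): [136.94, 136.94, 180, 180, 180, 180].

## Interface

Orientations are given as a 3x3 rotation matrix whose columns are the frame's x, y, z axes.
In Python, from rig import env, get_image gives the robot as it stands.
- The arm moves only by the tool move_arm, never from a script. Its argument "targets" is one flat list of numbers, 6 for each row, row after row: the shift along the tool's x, y, z in mm, then the turn, a rotation vector about the tool's x, y, z in rad. A call has exactly 5 rows; each row shifts and turns the commanded pose from where the row before left it, along the tool's axes as they then stand; what a row does not reach is not made up. A row lasts 1/8 s, in which the tool goes at most 62.5 mm and 10.7 degrees, less where a joint would pass 70% of its speed; a pose out of reach is approached as far as the arm can. A call is refused whole if a number of a shift passes 62.5 or a number of a turn 0.188, either way. A call with a gripper value outside its range is refused whole. "hand" is the opening, from -1 (shut) to 1 (fully open), so that 0 is half open, set as the call begins (left out, the last holds). The fingers move at their own pace and stop on an object; "squeeze" is the grip in N (left out, the last holds). Time passes only in rows, so rows that do not move let the fingers close, or fill a call up. It gives the time, the measured TCP pose, the force and the opening at its end, in the units of the state.
- env.observe(): the state, without advancing time (a new reading comes with each control period).
- get_image(name): name is "scene" or "top" or "wrist"; returns a dict with "pixels" (384x512x3 uint8, red, green, blue), "z_map" (384x512 float32, m along the optical axis (not along the pixel's ray), 0 where there is no reading), "intrinsics" (3x3 intrinsics, pixels), "k1" (the pictures are not rectified: a ray, as slopes to the right and down, at radius r is drawn at 1 + k1 r^2 times it, then the intrinsics apply), "R" (3x3) and "t" (3): a world point X has camera coordinates R X + t; the wrist camera has in their place "mount" (4x4, takes a point from camera to tool coordinates, whose origin is the TCP and whose axes are the tool frame's). Camera axes: x right, y down, z forward; pixel columns grow to the right and rows downward; lengths in m; the calibration is good to about 2 mm. A picture is of the moment at which its call begins: read the wrist's pose just before it.
- env.close_job(): hands the job in, once; it reports no verdict.
The state is a dict: "time_s": time; "q": joint angles; "qvel": joint speeds; "joint_efforts": joint torques, N m; "position": TCP position; "tool_rot": TCP orientation; "ft_force": force on the tool from outside, world axes, zero at the start; "wrist_torque": the same for the moment, N m; "grip_width": finger opening in m.
Only numpy, scipy, OpenCV 4.12 (cv2) and the standard library are available. Lean on these libraries where they do the work, as an engineer would, in place of code of your own. Each camera call takes 0.05 s, during which the arm holds its last target.

## Task

Of the two green cam clamps on the bench, find the one with the amber resin specimen lying loose in it and swing its lever by the red knob, anticlockwise, just far enough that the specimen is pinched and the blue spring pad behind it is pushed in about half-way. Do not overrun: the pad must never reach the end of its travel. Then let go of the knob, and leave the empty clamp's lever alone.

Things in the scene. Friction and masses are not known exactly. Their poses are not given: they have to be found in the camera images.
- clamp: the loaded clamp: fixed green base plate 230 x 90 x 15 mm; origin: centre of its underside, on the bench; x runs along it from cam to stop, z up. The lever's upright pivot is at x = -60 mm, y = 0. In line along x: steel cam disc (72 mm across), aluminium jaw (top 38 mm above bench), specimen, gap (differs each time), blue pad on two yellow rods, grey stop block (set by a screw, not to be touched).
- clamp_lever (a joint): turn of that clamp's black lever (arm 18 mm wide, top 51 mm above bench), rad, growing anticlockwise from above; 0 fully open, the arm then 130 degrees clockwise of the base's +x; starts 0 to 0.15. It drives the jaw to +x. The pad starts to give at 0.5 to 1.15, then moves 3.7 mm per 10 degrees. Needs 4 to 8 N at the knob, stays where left, end stop 1.75.
- clamp_grip (a point): centre of the red knob on that lever, 110 mm from the pivot: upright round grip 20 mm in diameter and 50 mm tall, from 51 to 101 mm above the bench, this point 78 mm above it. It spins freely on the arm, so the hand need not turn with the lever.
- clamp_pad (a joint): how far the blue spring pad (10 x 46 x 28 mm) of that clamp is pushed in towards its grey stop block, m: 0 free (14 mm of yellow rod showing), 0.006 half-way (8 mm showing), 0.012 the end of its travel (2 mm showing). Its spring takes 0.9 N per mm.
- specimen_center (a point): centre of the loose specimen: an amber resin block 40 mm (along the clamp) x 36 x 36 mm tall with a small steel-coloured square on its top, lying on the base plate between jaw and pad. It slides along when the jaw meets it.
- spare_grip (a point): centre of the red knob of the other, empty clamp, which is of the same make; its lever is to be left alone.
Mind the look-alikes: they are no part of the job. There is more than one size of the part that bears specimen_center; the job needs the middle-sized.

How it is judged:
By the outcome, as a careful person would: the job done as asked, in the order asked, and still so for the second after the job is handed in, with the robot touching nothing.
It also fails if it takes over 38 s, if anything falls off the work surface, if the arm or the gripper's body presses on something with over 40 N, if the wrist force passes 120 N, or if a joint passes its speed limit or range.

## Working session

There is one attempt and no reset: what is moved stays moved. The work goes in short steps, Python scripts to look and compute and a tool call to move; the robot and the scene stay as the last step left them, time stands still between calls to the robot, and variables do not carry over. Pictures are saved under pics/ and viewed, and the job is handed in when it is done.

Besides the shell and the picture viewer there is one more tool, called as a command line: name --argument value ..., lists and objects as JSON in quotes. move_arm: Moves the arm, as the interface text tells. Its arguments: {"type":"object","properties":{"targets":{"type":"array"},"hand":{"type":"number"},"squeeze":{"type":"number"}},"required":["targets"]}

```bash
mkdir -p pics; ls; cat > h.py <<'E'
from rig import env, get_image
import numpy as np, cv2, pickle
def grab(n,tag):
    s=env.observe(); im=get_image(n); im['state']=s
    cv2.imwrite(f'pics/{tag}.png',im['pixels'][:,:,::-1]); pickle.dump(im,open(f'{tag}.pkl','wb')); return im
def load(tag): return pickle.load(open(f'{tag}.pkl','rb'))
def pose(im):
    if 'R' in im: R=np.array(im['R']);t=np.array(im['t'])
    else:
        M=np.array(im['mount']);Rt=np.array(im['state']['tool_rot']).reshape(3,3);p=np.array(im['state']['position'])
        Rc=Rt@M[:3,:3];c=Rt@M[:3,3]+p; R=Rc.T;t=-R@c
    return R,t
def slopes(im,uv):
    K=np.array(im['intrinsics']); k=im['k1']
    return cv2.undistortPoints(np.array(uv,float).reshape(-1,1,2),K,np.array([k,0,0,0.])).reshape(-1,2)
def onplane(im,uv,z):
    R,t=pose(im); s=slopes(im,uv); d=np.c_[s,np.ones(len(s))]@R; c=-R.T@t
    return c+d*((z-c[2])/d[:,2])[:,None]
def cloud(im):
    h,w=im['z_map'].shape; u,v=np.meshgrid(np.arange(w),np.arange(h))
    s=slopes(im,np.c_[u.ravel(),v.ravel()]); z=im['z_map'].ravel()
    R,t=pose(im); P=(np.c_[s,np.ones(len(s))]*z[:,None]-t)@R
    P[z==0]=np.nan
    return P.reshape(h,w,3)
E
python3 - <<'E'
from h import *
for n in('scene','top','wrist'): grab(n,n+'0')
s=env.observe(); print(s['time_s'],s['position'],s['tool_rot'])
E
```

```text
pics
0.15 [0.22049272 0.50359665 0.20127428] [[ 9.16010548e-01 -6.23307028e-04  4.01153696e-01]
 [-4.01154120e-01 -8.73686913e-04  9.16010158e-01]
 [-2.20472835e-04 -9.99999424e-01 -1.05034861e-03]]
```

View pics/scene0.png

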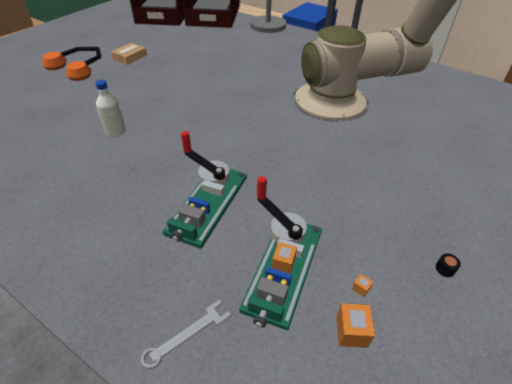

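View pics/top0.png

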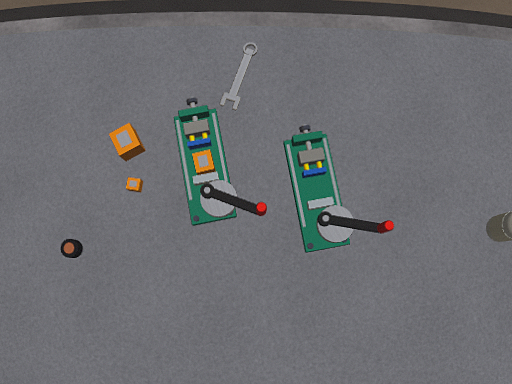

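View pics/wrist0.png

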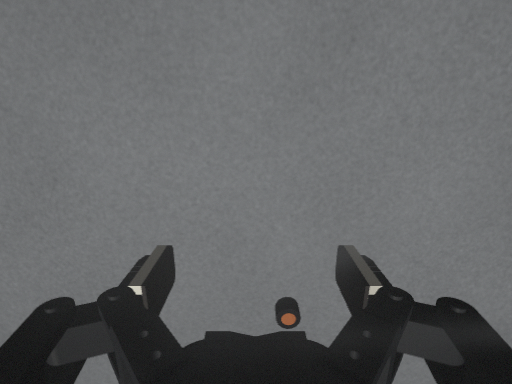

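The top picture shows the loaded clamp at left: pivot about (207,190), knob (261,209), specimen (203,160). The empty clamp is at right, with its knob at (389,226). Next I'll measure them.

```bash
python3 - <<'E'
from h import *
im=load('top0'); P=cloud(im); R,t=pose(im); print('cam',-R.T@t, R[0],R[1])
px=im['pixels']; hsv=cv2.cvtColor(px,cv2.COLOR_RGB2HSV)
def comps(mask,name,mn=15):
    n,l,st,c=cv2.connectedComponentsWithStats(mask.astype(np.uint8))
    for i in range(1,n):
        if st[i,4]>=mn:
            q=P[l==i]; print(name,c[i].round(1),st[i,4],np.nanmedian(q,0).round(4),'zmax',np.nanpercentile(q[:,2],95).round(3))
H,S,V=[hsv[...,i].astype(int) for i in range(3)]
comps(((H<4)|(H>175))&(S>180)&(V>80),'red')
comps((H>8)&(H<18)&(S>180)&(V>120),'amber')
comps((H>105)&(H<125)&(S>150),'blue')
comps((H>22)&(H<35)&(S>150),'yellow',3)
g=(H>70)&(H<90)&(S>120); comps(g,'green',100)
# plate axis : points of plate by height
for x0,x1 in((165,245),(275,352)):
    m=np.zeros_like(g);m[95:255,x0:x1]=1
    q=P[m&(P[...,2]>0.008)&(P[...,2]<0.02)&g]
    print(cv2.minAreaRect((q[:,:2]*1000).astype(np.float32)))
for uv in((207,190),(261,209),(326,219),(389,226)): print(uv,P[uv[1],uv[0]],onplane(im,[uv],.051),onplane(im,[uv],.101))
E
python3 - <<'E'
import cv2
a=cv2.imread('pics/top0.png')[90:240,160:290]; cv2.imwrite('pics/tz.png',cv2.resize(a,None,fx=4,fy=4,interpolation=2))
E
```

```text
cam [0.40882309 0.08426678 0.89882266] [ 0.01578048 -0.99986882 -0.00364843] [-0.98497667 -0.01491767 -0.17204192]
red [261.  207.3] 82 [0.5262 0.0774 0.1007] zmax 0.103
red [388.4 225. ] 75 [ 0.4966 -0.1519  0.1008] zmax 0.103
amber [124.7 138.9] 393 [0.666  0.3488 0.0469] zmax 0.049
amber [202.9 161.1] 237 [0.6214 0.1899 0.0503] zmax 0.053
amber [133.5 183.6] 87 [0.5799 0.3317 0.0227] zmax 0.026
blue [198.7 142.1] 115 [0.6614 0.2004 0.0454] zmax 0.048
blue [313.9 171.7] 141 [ 0.6058 -0.0246  0.045 ] zmax 0.048
yellow [204.7 134.7] 19 [0.6803 0.1903 0.035 ] zmax 0.037
yellow [191.8 137.1] 20 [0.6745 0.2164 0.0355] zmax 0.038
yellow [319.4 163.6] 21 [ 0.6233 -0.0362  0.0359] zmax 0.038
yellow [306.5 166. ] 22 [ 0.6185 -0.0109  0.0359] zmax 0.039
green [200.7 162. ] 1860 [0.636  0.2025 0.0148] zmax 0.047
green [311.1 190.4] 2508 [ 0.577  -0.022   0.0149] zmax 0.047
((622.9716796875, 193.0973663330078), (228.5908203125, 89.12757873535156), 12.226155281066895)
((572.52294921875, -32.340850830078125), (228.86422729492188, 89.51495361328125), 11.150533676147461)
(207, 190) [0.56404815 0.17996845 0.05509772] [[0.56480203 0.18043325 0.051     ]] [[0.55560324 0.17476187 0.101     ]]
(261, 209) [0.52260267 0.07734427 0.10149971] [[0.52980908 0.07690582 0.051     ]] [[0.52267398 0.07733993 0.101     ]]
(326, 219) [ 0.51188519 -0.04562012  0.05569401] [[ 0.51245898 -0.04634325  0.051     ]] [[ 0.5063471  -0.03864058  0.101     ]]
(389, 226) [ 0.49493815 -0.15321375  0.10081526] [[ 0.50031384 -0.16803837  0.051     ]] [[ 0.49491821 -0.15315877  0.101     ]]
```

View pics/tz.png

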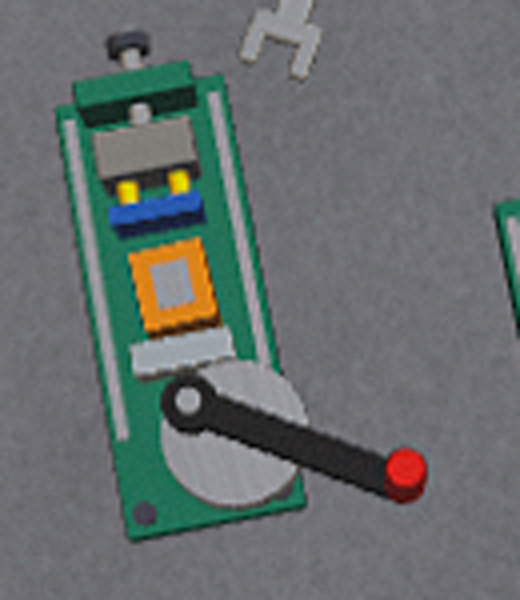

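```bash
python3 - <<'E'
from h import *
im=load('wrist0'); print(np.array(im['mount']).round(3),im['intrinsics'],im['k1'], env.observe()['grip_width'])
R,t=pose(im);print(-R.T@t)
t0=load('top0');P=cloud(t0);a=np.radians(12.23);ux=np.array([np.cos(a),np.sin(a)]);uy=np.array([-ux[1],ux[0]])
c=np.array([.623,.1931]);px=t0['pixels']
# profile along clamp axis near y=0 
L=(P[...,:2]-c);lx=L@ux;ly=L@uy
m=(abs(ly)<.012)&(abs(lx)<.12)
for b in np.arange(-.05,.1,.003):
    k=m&(abs(lx-b)<.0015)
    if k.any(): print(round(b,3),np.nanmedian(P[k][:,2]).round(3),np.median(px[k],0))
E
```

```text
[[ 0.     0.955  0.297 -0.076]
 [ 0.    -0.297  0.955 -0.172]
 [ 1.    -0.    -0.    -0.001]
 [ 0.     0.     0.     1.   ]] [[277.27573907   0.         254.91771312]
 [  0.         277.27573907 195.64620083]
 [  0.           0.           1.        ]] -0.005346624908140574 0.08539289993614589
[0.15107232 0.53336605 0.3728032 ]
-0.05 0.051 [40. 38. 37.]
-0.047 0.051 [47. 54. 50.]
-0.044 0.038 [143. 143. 148.]
-0.041 0.035 [113.  113.5 113. ]
-0.038 0.033 [109.5 113.  117.5]
-0.035 0.038 [158.  166.  170.5]
-0.032 0.038 [156.  164.  169.5]
-0.029 0.037 [156. 164. 169.]
-0.026 0.038 [161.  169.5 177. ]
-0.023 0.037 [140.5 146.5 152.5]
-0.02 0.042 [100.   60.5  22. ]
-0.017 0.051 [221. 133.  29.]
-0.014 0.05 [219. 130.  25.]
-0.011 0.05 [165. 136. 120.]
-0.008 0.051 [149.  150.5 156.5]
-0.005 0.051 [152. 150. 155.]
-0.002 0.051 [149.5 149.  154.5]
0.001 0.052 [152. 150. 155.]
0.004 0.052 [149. 150. 156.]
0.007 0.052 [149.  149.5 158.5]
0.01 0.051 [192. 139. 103.]
0.013 0.051 [220. 130.  21.]
0.016 0.05 [223. 133.  26.]
0.019 0.049 [181. 123.  44.]
0.028 0.015 [173.5 119.   50.5]
0.031 0.015 [ 53. 114.  81.]
0.034 0.027 [29. 48. 65.]
0.037 0.045 [ 37.  80. 150.]
0.04 0.046 [ 41.   89.5 173.5]
0.043 0.045 [ 40.  88. 180.]
0.046 0.043 [ 34.  90. 142.]
0.049 0.033 [153. 129. 121.]
0.052 0.035 [218. 188.   0.]
0.055 0.024 [ 82.  111.5  67. ]
0.058 0.033 [41. 52. 45.]
0.061 0.043 [78. 87. 72.]
0.064 0.047 [130.  127.5 123. ]
0.067 0.047 [129. 126. 120.]
0.07 0.048 [127.  125.5 119.5]
0.073 0.048 [128.  125.  120.5]
0.076 0.047 [130. 127. 122.]
0.079 0.047 [129.  127.5 122. ]
0.082 0.047 [130. 126. 123.]
0.085 0.045 [120.5 117.5 109.5]
0.088 0.038 [149. 147. 149.]
0.091 0.037 [144.5 142.  135.5]
0.094 0.037 [157. 157. 161.]
0.097 0.031 [23. 46. 37.]
0.1 0.041 [24. 56. 49.]
```

```bash
cat >> h.py <<'E'
from scipy.spatial.transform import Rotation as Ro
C=np.array([.623,.1931]);A=np.radians(12.23)
def red_top(im,near):
    P=cloud(im);hsv=cv2.cvtColor(im['pixels'],cv2.COLOR_RGB2HSV);H,S,V=[hsv[...,i].astype(int) for i in range(3)]
    m=((H<6)|(H>173))&(S>150)&(V>60)&(abs(P[...,2]-.101)<.004)&(np.linalg.norm(P[...,:2]-near,axis=2)<.05)
    v,u=np.nonzero(m); (c,r)=cv2.minEnclosingCircle(np.c_[u,v].astype(np.float32)); return onplane(im,[c],.101)[0],P[m].mean(0),m.sum(),r
def rows(pts,yaws):
    """from current measured pose to list of (xyz) with tool-x yaw deg, tool down"""
    s=env.observe();p=np.array(s['position']);R=np.array(s['tool_rot']).reshape(3,3);out=[]
    for q,y in zip(pts,yaws):
        y=np.radians(y);x=np.array([np.cos(y),np.sin(y),0]);yy=np.array([0,0,-1.]);Rn=np.c_[x,yy,np.cross(x,yy)]
        out.append(np.r_[R.T@(np.array(q)-p)*1000,Ro.from_matrix(R.T@Rn).as_rotvec()]);p=np.array(q);R=Rn
    for o in out: print(', '.join(f'{a:.1f}' for a in o[:3])+', '+', '.join(f'{a:.3f}' for a in o[3:]))
E
python3 - <<'E'
from h import *
print(red_top(load('top0'),[.524,.077]))
s=env.observe();p=np.array(s['position']);k=np.array([.524,.0775,.19])
f=lambda i:p+(k-p)*i/10
rows([f(i) for i in range(1,11)],[-23.6-8.84*i for i in range(1,11)])
E
```

```text
(array([0.52627011, 0.07738829, 0.101     ]), array([0.52654162, 0.0777138 , 0.1006201 ]), np.int64(82), 5.099119663238525)
44.9, 1.1, -26.9, 0.001, 0.153, -0.000
48.5, 1.1, -19.7, 0.000, 0.154, 0.000
50.9, 1.1, -12.0, 0.000, 0.154, 0.000
52.2, 1.1, -4.0, 0.000, 0.154, 0.000
52.2, 1.1, 4.0, 0.000, 0.154, 0.000
50.9, 1.1, 12.0, 0.000, 0.154, 0.000
48.5, 1.1, 19.7, 0.000, 0.154, 0.000
44.9, 1.1, 26.9, 0.000, 0.154, 0.000
40.2, 1.1, 33.5, 0.000, 0.154, 0.000
34.6, 1.1, 39.3, 0.000, 0.154, 0.000
```

move_arm --targets '[44.9, 1.1, -26.9, 0, 0.153, 0, 48.5, 1.1, -19.7, 0, 0.154, 0, 50.9, 1.1, -12, 0, 0.154, 0, 52.2, 1.1, -4, 0, 0.154, 0, 52.2, 1.1, 4, 0, 0.154, 0]' --hand 0.3

```text
time_s: 0.78
position: [0.3732, 0.2892, 0.1961]
tool_rot: [[0.375, -0.0, 0.927], [-0.927, -0.0, 0.375], [0.0, -1.0, -0.0]]
ft_force: [-0.1, -0.8, 0.4]
grip_width: 0.0553
```

move_arm --targets '[50.9, 1.1, 12, 0, 0.154, 0, 48.5, 1.1, 19.7, 0, 0.154, 0, 44.9, 1.1, 26.9, 0, 0.154, 0, 40.2, 1.1, 33.5, 0, 0.154, 0, 34.6, 1.1, 39.3, 0, 0.154, 0]'

```text
time_s: 1.4
position: [0.5256, 0.0763, 0.1906]
tool_rot: [[-0.377, -0.0, 0.926], [-0.926, 0.0, -0.377], [-0.0, -1.0, -0.0]]
ft_force: [0.5, 1.2, 0.1]
grip_width: 0.0554
```

```bash
python3 - <<'E'
from h import *
im=grab('wrist','w1');s=im['state'];print(s['time_s'],s['position'],s['tool_rot'],s['grip_width'],s['ft_force'])
print(red_top(im,[.524,.077]))
E
```

```text
1.4 [0.52555999 0.07634813 0.19055816] [[-3.76726559e-01 -2.84911667e-04  9.26324467e-01]
 [-9.26324511e-01  1.27675066e-04 -3.76726538e-01]
 [-1.09347518e-05 -9.99999951e-01 -3.12019249e-04]] 0.05536100445813622 [0.53634688 1.15997495 0.06107422]
(array([0.52696329, 0.0791007 , 0.101     ]), array([0.52713462, 0.07876981, 0.10042993]), np.int64(260), 9.446529388427734)
```

View pics/w1.png

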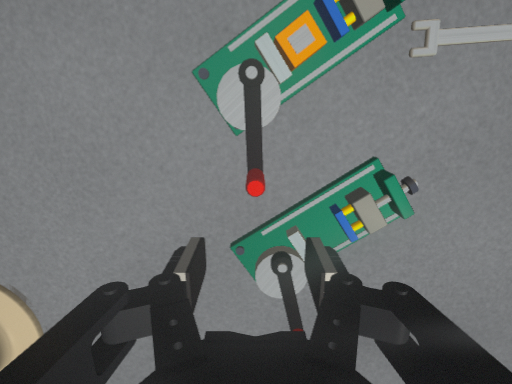

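move_arm --targets '[-2.3, 40, 0.4, 0, 0, 0, 0, 40, 0, 0, 0, 0, 0, 30, 0, 0, 0, 0, 0, 7, 0, 0, 0, 0, 0, 0, 0, 0, 0, 0]' --hand 0.3

```text
time_s: 2.08
position: [0.5263, 0.0799, 0.0742]
tool_rot: [[-0.372, 0.0, 0.928], [-0.928, -0.0, -0.372], [-0.0, -1.0, 0.0]]
ft_force: [-0.5, 1.0, 0.8]
grip_width: 0.0555
```

move_arm --targets '[0, 0, 0, 0, 0, 0, 0, 0, 0, 0, 0, 0, 0, 0, 0, 0, 0, 0, 0, 0, 0, 0, 0, 0, 0, 0, 0, 0, 0, 0]' --hand -1 --squeeze 35

```text
time_s: 2.7
position: [0.5261, 0.0799, 0.0738]
tool_rot: [[-0.372, 0.0, 0.928], [-0.928, -0.0, -0.372], [-0.0, -1.0, 0.0]]
ft_force: [0.3, 0.0, 0.4]
grip_width: 0.0001
```

```bash
python3 - <<'E'
from h import *
im=grab('wrist','w2');s=im['state'];print(s['time_s'],s['position'],s['grip_width'],s['ft_force'])
w=load('w1');P=cloud(w);print('pivot',onplane(w,[(251,72)],.055),P[72,251])
p=np.array(s['position'][:2])
for pv in (np.array([.5644,.1804]),P[72,251][:2]):
  d=p-pv;print(np.hypot(*d),np.degrees(np.arctan2(d[1],d[0]))-12.23+130)
E
```

```text
2.7 [0.52611067 0.07989288 0.07379586] 0.00010391553318345043 [0.29292669 0.00688108 0.36080263]
pivot [[0.56419748 0.18107771 0.055     ]] [0.56420027 0.18108769 0.0549129 ]
0.10755349580163494 6.915091847746709
0.1081258897172967 7.1437236821415695
```

View pics/w2.png

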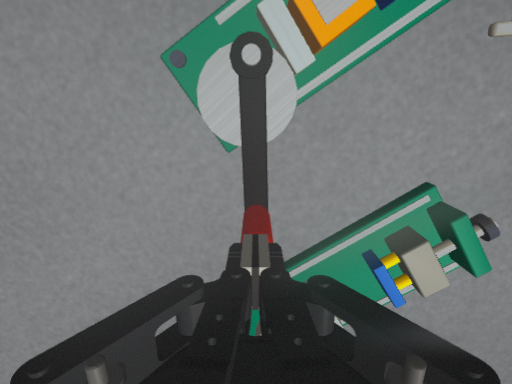

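```bash
python3 - <<'E'
from h import *
im=load('w2');P=cloud(im)
for v in range(195,300,8): print(v,P[v,257].round(3),im['pixels'][v,257])
for n in('scene','top'): grab(n,n+'2')
print(env.observe()['grip_width'])
a=cv2.imread('pics/scene2.png')[90:330,120:400]; b=cv2.imread('pics/w2.png')[190:350,170:340]
cv2.imwrite('pics/s2z.png',cv2.resize(a,(800,600)));cv2.imwrite('pics/w2z.png',cv2.resize(b,None,fx=3.5,fy=3.5))
E
```

```text
195 [0.533 0.093 0.05 ] [54 53 53]
203 [0.531 0.087 0.051] [52 52 52]
211 [0.531 0.087 0.065] [104  43  38]
219 [0.531 0.087 0.08 ] [104  40  37]
227 [0.531 0.087 0.092] [106  40  40]
235 [0.531 0.089 0.109] [45 43 45]
243 [0.531 0.089 0.117] [45 43 43]
251 [0.531 0.089 0.126] [43 43 40]
259 [0.531 0.089 0.134] [41 40 40]
267 [0.531 0.088 0.139] [59 57 55]
275 [0.53  0.085 0.14 ] [67 62 63]
283 [0.528 0.081 0.14 ] [63 60 59]
291 [0.527 0.077 0.14 ] [64 62 60]
299 [0.525 0.073 0.14 ] [65 61 59]
-6.489633565304371e-05
```

View pics/s2z.png

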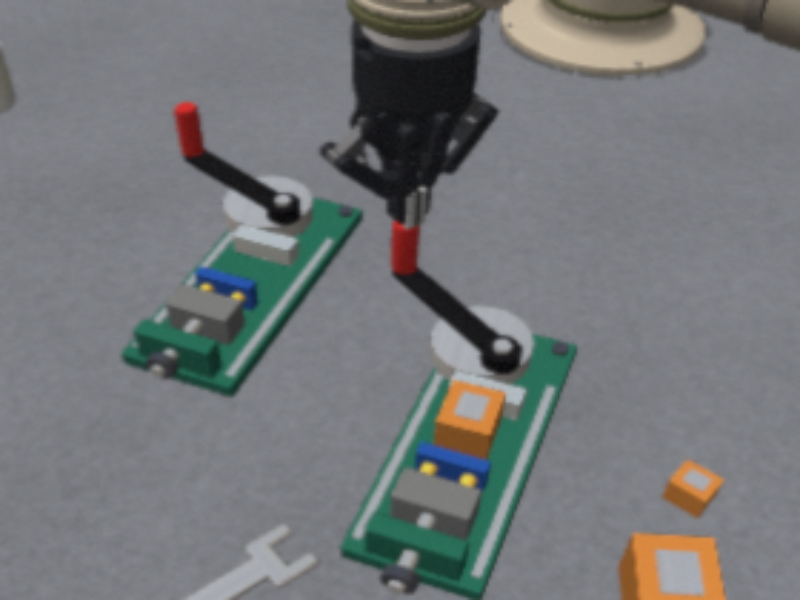

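View pics/w2z.png

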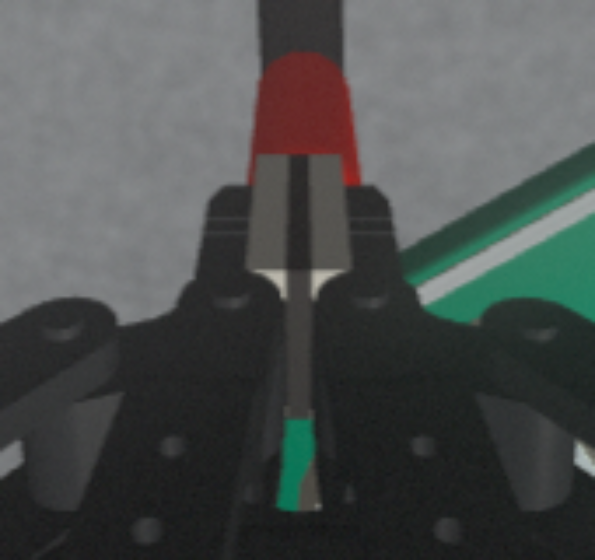

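View pics/top2.png

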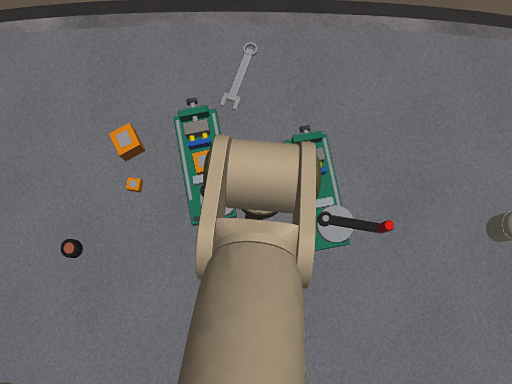

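```bash
python3 - <<'E'
from h import *
for n in('wrist0','w1','w2'):
    im=load(n);P=cloud(im);s=im['state'];R=np.array(s['tool_rot']).reshape(3,3)
    T=(P-np.array(s['position']))@R*1000
    m=(T[...,0]>-14)&(T[...,0]<30)&(abs(T[...,2])<60)&(T[...,1]>-120)&(P[...,2]>.103)
    q=T[m];print(n,m.sum(),'max y',np.sort(q[:,1])[-5:].round(1))
    for z0 in range(-60,61,10):
        k=q[abs(q[:,2]-z0)<5]; 
        if len(k):print(z0,k[:,1].max().round(1),k[k[:,1].argmax()].round(1))
E
```

```text
wrist0 17911 max y [-42.  -42.  -41.8 -41.5 -41.2]
-60 -48.2 [ -6.1 -48.2 -55.2]
-50 -45.1 [-10.  -45.1 -46.3]
-40 -41.2 [ -1.  -41.2 -44.1]
-30 -114.8 [ -13.5 -114.8  -26.2]
-20 -100.9 [  -8.9 -100.9  -16.5]
-10 -100.7 [  -8.6 -100.7  -11.5]
0 -101.6 [  -8.  -101.6   -3.3]
10 -101.0 [  -8.9 -101.    12.5]
20 -104.4 [  -8.3 -104.4   16. ]
30 -108.2 [ -14.  -108.2   30.9]
40 -42.1 [ -2.6 -42.1  41.7]
50 -45.4 [-10.1 -45.4  48.3]
60 -53.5 [ -6.3 -53.5  55.1]
w1 26232 max y [-33.  -33.  -33.  -33.  -32.9]
-60 -78.5 [-11.  -78.5 -55.4]
-50 -74.6 [ -5.4 -74.6 -47.9]
-40 -38.5 [ -5.6 -38.5 -36.9]
-30 -33.0 [ -6.4 -33.  -27.7]
-20 -88.0 [-10.9 -88.  -24.6]
-10 -100.3 [  -7.9 -100.3  -12.3]
0 -101.5 [  -7.9 -101.5   -4.9]
10 -100.3 [  -7.9 -100.3   11.9]
20 -101.0 [  -8.6 -101.    15.9]
30 -32.9 [  6.1 -32.9  28.1]
40 -39.3 [ -6.1 -39.3  38.6]
50 -74.9 [ -6.1 -74.9  45.2]
60 -77.7 [-10.3 -77.7  55.1]
w2 29113 max y [-33.1 -32.8 -32.7 -32.6 -32.2]
-60 -106.1 [ -10.3 -106.1  -55.3]
-50 -93.9 [-10.6 -93.9 -45.2]
-40 -82.0 [-10.7 -82.  -35.1]
-30 -73.3 [-10.7 -73.3 -25.7]
-20 -69.7 [ -6.4 -69.7 -15.3]
-10 -33.3 [-10.2 -33.3  -5.6]
0 -32.2 [ -9.7 -32.2  -0.7]
10 -32.7 [ -9.9 -32.7   5.9]
20 -70.0 [ -6.1 -70.   16.5]
30 -73.1 [-10.5 -73.1  26.6]
40 -81.4 [-11.2 -81.4  35.4]
50 -92.8 [-10.5 -92.8  45.1]
60 -105.6 [  -9.8 -105.6   56.3]
```

The measured fingers don't match the stated tool geometry. In the wrist depth the shut tips are about 30 mm behind the TCP, not 8 mm ahead of it. The scene view also shows the fingers shut above the knob. I'll check this with the scene depth, which doesn't depend on the wrist mount.

```bash
python3 - <<'E'
from h import *
im=load('scene2');P=cloud(im);px=im['pixels']
for v in range(150,200,2):
    u=120+int(405*280/800); print(v,u,P[v,u].round(3),px[v,u], '|',P[v,u+2].round(3),px[v,u+2])
im=load('scene0');P=cloud(im);print('knob0 scene',P[186:190,260:264].reshape(-1,3).round(3)[:4], red_top(load('scene0'),[.5265,.078]))
E
```

```text
150 261 [0.547 0.09  0.195] [19 20 23] | [0.543 0.091 0.192] [22 23 25]
152 261 [0.546 0.089 0.189] [25 24 27] | [0.543 0.091 0.188] [18 18 23]
154 261 [0.546 0.089 0.185] [23 23 24] | [0.542 0.091 0.183] [24 23 25]
156 261 [0.547 0.09  0.181] [22 23 24] | [0.543 0.092 0.179] [21 22 25]
158 261 [0.545 0.089 0.174] [27 28 31] | [0.543 0.092 0.175] [23 23 25]
160 261 [0.546 0.09  0.171] [25 25 27] | [0.537 0.088 0.164] [22 24 25]
162 261 [0.541 0.087 0.161] [20 21 24] | [0.536 0.088 0.158] [20 21 25]
164 261 [0.539 0.086 0.155] [23 23 26] | [0.536 0.088 0.154] [24 24 26]
166 261 [0.542 0.087 0.152] [24 24 26] | [0.537 0.089 0.15 ] [23 25 27]
168 261 [0.536 0.084 0.142] [22 23 25] | [0.534 0.087 0.142] [71 69 71]
170 261 [0.534 0.083 0.135] [34 33 36] | [0.535 0.088 0.138] [101 100 100]
172 261 [0.535 0.084 0.131] [35 35 36] | [0.536 0.088 0.133] [101  99  99]
174 261 [0.534 0.083 0.125] [37 37 38] | [0.535 0.088 0.128] [97 97 96]
176 261 [0.534 0.083 0.119] [40 40 42] | [0.534 0.088 0.121] [101 101  99]
178 261 [0.534 0.084 0.114] [52 50 51] | [0.534 0.088 0.116] [101 100  99]
180 261 
[... 288 characters left out ...]
] [108  24  25]
188 261 [0.534 0.084 0.087] [115  25  25] | [0.531 0.087 0.086] [106  22  21]
190 261 [0.532 0.083 0.08 ] [114  27  24] | [0.53  0.087 0.08 ] [103  18  19]
192 261 [0.535 0.085 0.077] [110  23  23] | [0.531 0.088 0.076] [103  21  17]
194 261 [0.533 0.084 0.069] [109  24  21] | [0.53  0.087 0.069] [104  23  20]
196 261 [0.533 0.084 0.063] [108  25  21] | [0.53  0.087 0.063] [101  21  17]
198 261 [0.533 0.084 0.058] [104  24  24] | [0.53  0.087 0.057] [96 25 24]
knob0 scene [[0.535 0.082 0.093]
 [0.535 0.085 0.094]
 [0.531 0.085 0.091]
 [0.532 0.087 0.093]] (array([0.52715702, 0.08061599, 0.101     ]), array([0.52776468, 0.08105164, 0.10226504]), np.int64(58), 4.38583517074585)
```

Confirmed: with the TCP at z = 0.074, the tips are at about z = 0.106, just above the knob. The real fingers therefore sit about 40 mm further back than stated. I'll open, go 40 mm lower and shut.

move_arm --targets '[0, 0, 0, 0, 0, 0, 0, 0, 0, 0, 0, 0, 0, 0, 0, 0, 0, 0, 0, 0, 0, 0, 0, 0, 0, 0, 0, 0, 0, 0]' --hand 0.3

```text
time_s: 3.48
position: [0.5261, 0.0799, 0.0737]
tool_rot: [[-0.372, 0.0, 0.928], [-0.928, -0.0, -0.372], [0.0, -1.0, 0.0]]
ft_force: [-0.3, -0.2, -0.4]
grip_width: 0.0553
```

move_arm --targets '[0, 13, 0.5, 0, 0, 0, 0, 13, 0, 0, 0, 0, 0, 13, 0, 0, 0, 0, 0, 0, 0, 0, 0, 0, 0, 0, 0, 0, 0, 0]'

```text
time_s: 4.1
position: [0.5267, 0.0797, 0.0348]
tool_rot: [[-0.372, 0.0, 0.928], [-0.928, 0.0, -0.372], [-0.0, -1.0, 0.0]]
ft_force: [0.4, 0.9, -0.1]
grip_width: 0.0553
```

```bash
python3 - <<'E'
from h import *
im=grab('wrist','w3');s=im['state'];print(s['time_s'],s['position'],s['grip_width'],s['ft_force'])
E
```

```text
4.1 [0.5267028  0.07971106 0.03479776] 0.055288809648482075 [ 0.41311598  0.88988272 -0.1460722 ]
```

View pics/w3.png

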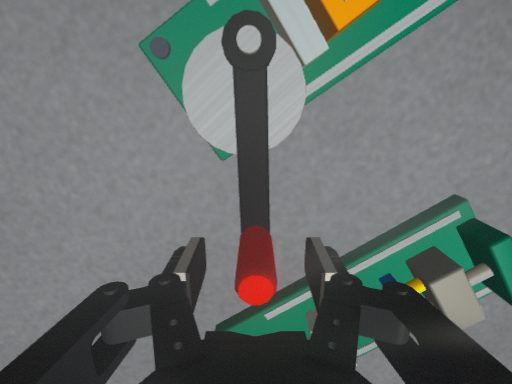

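The knob (256,290) now stands between the pads (190 and 320, 265). Shutting.

move_arm --targets '[0, 0, 0, 0, 0, 0, 0, 0, 0, 0, 0, 0, 0, 0, 0, 0, 0, 0, 0, 0, 0, 0, 0, 0, 0, 0, 0, 0, 0, 0]' --hand -1 --squeeze 35

```text
time_s: 4.78
position: [0.5268, 0.0797, 0.0351]
tool_rot: [[-0.372, 0.001, 0.928], [-0.928, -0.0, -0.372], [-0.0, -1.0, 0.001]]
ft_force: [-0.1, -0.7, 5.2]
grip_width: 0.0189
```

```bash
cat >> h.py <<'E'
PV=np.array([.5643,.1808])
def ang(p):
    d=np.array(p[:2])-PV; return np.hypot(*d),np.degrees(np.arctan2(d[1],d[0]))-12.23+130
def arc(th_list,yaw=None):
    s=env.observe();p=np.array(s['position']);R=np.array(s['tool_rot']).reshape(3,3)
    r,_=ang(p)
    x=R[:,0];y0=np.degrees(np.arctan2(x[1],x[0]))
    pts=[]
    for th in th_list:
        a=np.radians(th-130+12.23); pts.append(np.r_[PV+.110*np.array([np.cos(a),np.sin(a)]),p[2]])
    rows(pts,[y0 if yaw is None else yaw]*len(pts))
E
python3 - <<'E'
from h import *
s=env.observe();print(s['time_s'],s['position'],s['grip_width'],s['ft_force'],ang(s['position']))
r,a=ang(s['position'])
arc([a+4.*i for i in range(1,6)])
E
```

```text
4.775 [0.5267987  0.07965551 0.03505033] 0.01889824011892359 [-0.13021495 -0.71387623  5.18185129] (np.float64(0.10787286915467019), np.float64(7.426753281835872))
1.7, 0.0, 7.7, -0.001, -0.000, -0.000
-1.0, 0.0, 7.6, 0.000, 0.000, 0.000
-1.5, 0.0, 7.5, 0.000, 0.000, 0.000
-2.0, 0.0, 7.4, 0.000, 0.000, 0.000
-2.6, 0.0, 7.2, 0.000, 0.000, 0.000
```

```bash
sed -i 's/PV+.110\*/PV+r*/' h.py; python3 - <<'E'
from h import *
arc([7.4+3.5*i for i in range(1,6)])
E
```

```text
-0.4, 0.0, 6.5, -0.001, -0.000, -0.000
-0.8, 0.0, 6.5, 0.000, 0.000, 0.000
-1.2, 0.0, 6.5, 0.000, 0.000, 0.000
-1.6, 0.0, 6.4, 0.000, 0.000, 0.000
-1.9, 0.0, 6.3, 0.000, 0.000, 0.000
```

move_arm --targets '[-0.4, 0, 6.5, 0, 0, 0, -0.8, 0, 6.5, 0, 0, 0, -1.2, 0, 6.5, 0, 0, 0, -1.6, 0, 6.4, 0, 0, 0, -1.9, 0, 6.3, 0, 0, 0]'

```text
time_s: 5.4
position: [0.558, 0.0731, 0.035]
tool_rot: [[-0.372, -0.002, 0.928], [-0.928, -0.0, -0.372], [0.001, -1.0, -0.001]]
ft_force: [-4.9, -1.1, 8.2]
grip_width: 0.0189
```

```bash
python3 - <<'E'
from h import *
im=grab('wrist','w4');s=im['state'];print(s['time_s'],s['position'],s['grip_width'],s['ft_force'],ang(s['position']))
arc([25,28,31,34,36.5])
E
```

```text
5.4 [0.55802305 0.0731023  0.03501693] 0.0189397801066088 [-4.86890316 -1.12651988  8.16349327] (np.float64(0.10788046281158324), np.float64(24.43439852770925))
-0.1, -0.0, 0.2, 0.001, -0.000, 0.000
-2.0, 0.0, 5.3, 0.000, 0.000, 0.000
-2.3, 0.0, 5.2, 0.000, 0.000, 0.000
-2.5, 0.0, 5.0, 0.000, 0.000, 0.000
-2.3, 0.0, 4.1, 0.000, 0.000, 0.000
```

View pics/w4.png

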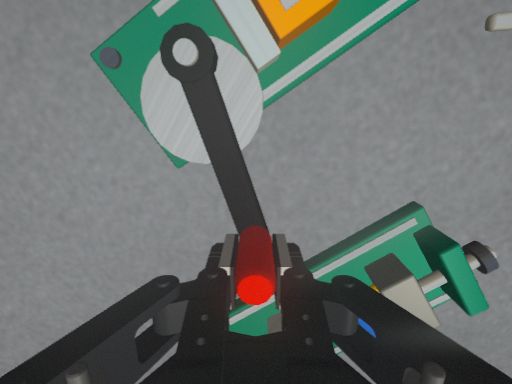

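move_arm --targets '[-1.6, 0, 4.4, 0, 0, 0, -2, 0, 5.3, 0, 0, 0, -2.3, 0, 5.2, 0, 0, 0, -2.5, 0, 5, 0, 0, 0, 0, 0, 0, 0, 0, 0]'

```text
time_s: 6.08
position: [0.5802, 0.074, 0.035]
tool_rot: [[-0.372, -0.0, 0.928], [-0.928, 0.001, -0.372], [-0.0, -1.0, -0.0]]
ft_force: [-0.8, 2.2, 6.6]
grip_width: 0.0187
```

```bash
python3 - <<'E'
from h import *
im=grab('wrist','w5');s=im['state'];print(s['time_s'],s['position'],s['grip_width'],s['ft_force'],ang(s['position']))
sc=grab('scene','s5')
a=sc['pixels'][200:340,220:340,::-1];b=im['pixels'][:,:,::-1]
cv2.imwrite('pics/s5z.png',np.hstack([cv2.resize(a,(330,384),interpolation=2),cv2.resize(b,(460,384))]))
arc([41,44,47,50,50])
E
```

```text
6.075 [0.5801885  0.07397889 0.0350492 ] 0.018711580134650716 [-0.82365707  2.18463632  6.59230425] (np.float64(0.10799626936365143), np.float64(36.2301091301654))
-4.8, 0.0, 7.5, 0.000, 0.000, -0.001
-3.4, 0.0, 4.5, 0.000, 0.000, 0.000
-3.6, 0.0, 4.4, 0.000, 0.000, 0.000
-3.8, 0.0, 4.2, 0.000, 0.000, 0.000
0.0, 0.0, 0.0, 0.000, 0.000, 0.000
```

View pics/s5z.png

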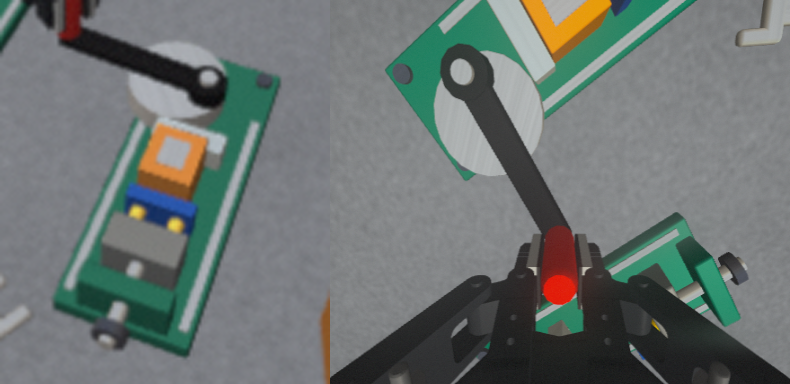

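```bash
cat >> h.py <<'E'
def meas(im):
    P=cloud(im);ux=np.array([np.cos(A),np.sin(A)]);uy=np.array([-ux[1],ux[0]])
    L=P[...,:2]-C;lx=L@ux*1000;ly=L@uy*1000;z=P[...,2]*1000
    hsv=cv2.cvtColor(im['pixels'],cv2.COLOR_RGB2HSV);H,S,V=[hsv[...,i].astype(int) for i in range(3)]
    box=(abs(ly)<30)&(abs(lx)<115)
    am=box&(H>8)&(H<18)&(S>150)&(z>46); bl=box&(H>105)&(H<125)&(S>120)&(z>38); gr=box&(S<60)&(z>43)&(z<51)&(lx>50)&(abs(ly)<20); ye=box&(H>20)&(H<35)&(S>150)
    o={}
    for n,m in(('spec',am),('pad',bl),('stop',gr),('yel',ye)):
        v=lx[m]; o[n]=(int(m.sum()),)+tuple(np.percentile(v,[5,50,95]).round(1)) if m.sum()>3 else None
    return o
E
python3 - <<'E'
from h import *
for n in('top0','scene0','scene2','s5','w5'):print(n,meas(load(n)))
E
```

```text
top0 {'spec': (243, np.float64(-19.3), np.float64(-2.7), np.float64(16.9)), 'pad': (118, np.float64(35.0), np.float64(39.1), np.float64(43.7)), 'stop': (249, np.float64(59.8), np.float64(71.1), np.float64(82.5)), 'yel': (52, np.float64(50.0), np.float64(55.7), np.float64(59.4))}
scene0 {'spec': (256, np.float64(-19.2), np.float64(7.7), np.float64(18.1)), 'pad': (174, np.float64(35.8), np.float64(41.8), np.float64(44.9)), 'stop': (315, np.float64(60.8), np.float64(74.1), np.float64(83.7)), 'yel': (24, np.float64(44.8), np.float64(47.6), np.float64(50.1))}
scene2 {'spec': (261, np.float64(-19.2), np.float64(7.5), np.float64(18.2)), 'pad': (176, np.float64(35.8), np.float64(42.2), np.float64(44.8)), 'stop': (314, np.float64(60.7), np.float64(73.7), np.float64(83.7)), 'yel': (24, np.float64(44.9), np.float64(47.4), np.float64(49.8))}
s5 {'spec': (255, np.float64(-11.3), np.float64(15.1), np.float64(26.0)), 'pad': (175, np.float64(35.5), np.float64(41.7), np.float64(44.9)), 'stop': (302, np.float64(60.7), np.float64(73.4), np.float64(83.8)), 'yel': (25, np.float64(44.9), np.float64(47.6), np.float64(49.9))}
w5 {'spec': (284, np.float64(-13.1), np.float64(-10.2), np.float64(21.0)), 'pad': (19, np.float64(35.0), np.float64(35.8), np.float64(38.5)), 'stop': None, 'yel': None}
```

The specimen has moved 7.9 mm and the pad is still free with about 8 mm left, so I expect contact near 58° and half-way near 74°.

move_arm --targets '[-4.8, 0, 7.5, 0, 0, 0, -3.4, 0, 4.5, 0, 0, 0, -3.6, 0, 4.4, 0, 0, 0, -3.8, 0, 4.2, 0, 0, 0, 0, 0, 0, 0, 0, 0]'

```text
time_s: 6.8
position: [0.6052, 0.0806, 0.0351]
tool_rot: [[-0.372, -0.0, 0.928], [-0.928, 0.0, -0.372], [-0.0, -1.0, -0.0]]
ft_force: [-1.2, 1.7, 5.8]
grip_width: 0.0191
```

```bash
python3 - <<'E'
from h import *
im=grab('wrist','w6');sc=grab('scene','s6');s=im['state'];print(s['time_s'],s['position'],s['grip_width'],s['ft_force'],ang(s['position']))
print(meas(sc),meas(im))
arc([53,56,59,62,62])
E
```

```text
6.8 [0.60516566 0.08063517 0.03506431] 0.019088428216531363 [-1.23966331  1.74791176  5.788246  ] (np.float64(0.10818038323695178), np.float64(49.964681096769496))
{'spec': (264, np.float64(-6.0), np.float64(19.2), np.float64(30.9)), 'pad': (176, np.float64(35.6), np.float64(41.9), np.float64(44.7)), 'stop': (315, np.float64(61.1), np.float64(73.7), np.float64(83.6)), 'yel': (23, np.float64(44.2), np.float64(47.5), np.float64(50.3))} {'spec': (268, np.float64(-7.8), np.float64(0.5), np.float64(31.2)), 'pad': (668, np.float64(35.8), np.float64(39.5), np.float64(44.1)), 'stop': None, 'yel': (272, np.float64(48.0), np.float64(51.8), np.float64(58.2))}
-4.1, 0.0, 4.0, -0.000, -0.000, -0.000
-4.2, 0.0, 3.7, 0.000, 0.000, 0.000
-4.4, 0.0, 3.5, 0.000, 0.000, 0.000
-4.6, 0.0, 3.3, 0.000, 0.000, 0.000
0.0, 0.0, 0.0, 0.000, 0.000, 0.000
```

View pics/w6.png

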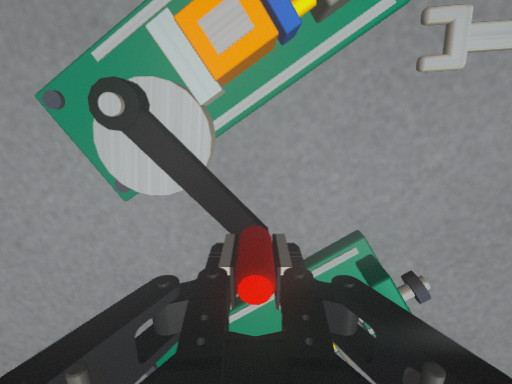

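move_arm --targets '[-4.1, 0, 4, 0, 0, 0, -4.2, 0, 3.7, 0, 0, 0, -4.4, 0, 3.5, 0, 0, 0, -4.6, 0, 3.3, 0, 0, 0, 0, 0, 0, 0, 0, 0]'

```text
time_s: 7.52
position: [0.6252, 0.0911, 0.0351]
tool_rot: [[-0.372, 0.0, 0.928], [-0.928, -0.0, -0.372], [0.0, -1.0, 0.0]]
ft_force: [-1.3, -1.2, 5.3]
grip_width: 0.0191
```

```bash
python3 - <<'E'
from h import *
im=grab('wrist','w7');sc=grab('scene','s7');s=im['state'];print(s['time_s'],s['position'],s['grip_width'],s['ft_force'],ang(s['position']))
print(meas(sc),meas(im))
arc([64,66,68,70,70])
E
```

```text
7.525 [0.62519005 0.09106419 0.03508662] 0.019051393662349356 [-1.29428303 -1.1773203   5.3176174 ] (np.float64(0.10844405983018565), np.float64(61.92877543596255))
{'spec': (238, np.float64(-2.1), np.float64(21.0), np.float64(34.2)), 'pad': (174, np.float64(36.3), np.float64(42.6), np.float64(45.7)), 'stop': (319, np.float64(60.6), np.float64(73.0), np.float64(83.5)), 'yel': (20, np.float64(45.5), np.float64(48.0), np.float64(50.1))} {'spec': (338, np.float64(-3.4), np.float64(9.8), np.float64(35.7)), 'pad': (1361, np.float64(37.1), np.float64(41.0), np.float64(45.1)), 'stop': (1411, np.float64(59.3), np.float64(66.8), np.float64(80.3)), 'yel': (504, np.float64(48.1), np.float64(52.8), np.float64(58.9))}
-3.3, 0.0, 2.1, -0.000, -0.000, -0.000
-3.2, 0.0, 1.9, 0.000, 0.000, 0.000
-3.3, 0.0, 1.8, 0.000, 0.000, 0.000
-3.4, 0.0, 1.7, 0.000, 0.000, 0.000
0.0, 0.0, 0.0, 0.000, 0.000, 0.000
```

View pics/w7.png

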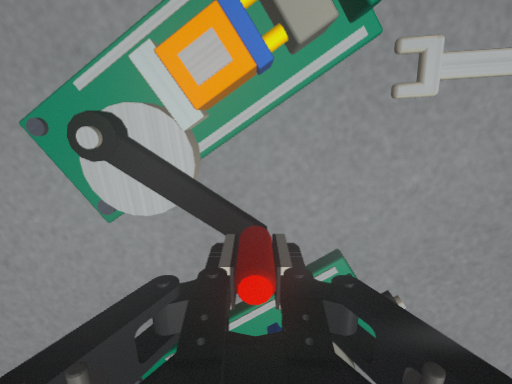

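The pad has been pushed in about 1 mm at 61.9°. I'll go on to 70° and measure again.

move_arm --targets '[-3.3, 0, 2.1, 0, 0, 0, -3.2, 0, 1.9, 0, 0, 0, -3.3, 0, 1.8, 0, 0, 0, -3.4, 0, 1.7, 0, 0, 0, 0, 0, 0, 0, 0, 0]'

```text
time_s: 8.25
position: [0.637, 0.1001, 0.0351]
tool_rot: [[-0.372, 0.0, 0.928], [-0.928, -0.001, -0.372], [0.001, -1.0, 0.0]]
ft_force: [-1.2, -2.3, 5.6]
grip_width: 0.0187
```

```bash
python3 - <<'E'
from h import *
im=grab('wrist','w8');sc=grab('scene','s8');s=im['state'];print(s['time_s'],s['position'],s['grip_width'],s['ft_force'],ang(s['position']))
print(meas(sc),meas(im))
arc([72,74,75.5,75.5,75.5])
E
```

```text
8.25 [0.63701193 0.10005995 0.03508188] 0.01868231532593345 [-1.17164618 -2.34870505  5.55891684] (np.float64(0.10865532496461405), np.float64(69.7751972023783))
{'spec': (236, np.float64(0.7), np.float64(23.1), np.float64(37.4)), 'pad': (180, np.float64(38.8), np.float64(45.6), np.float64(48.5)), 'stop': (311, np.float64(60.6), np.float64(73.9), np.float64(83.4)), 'yel': (8, np.float64(48.2), np.float64(49.7), np.float64(51.1))} {'spec': (407, np.float64(-0.6), np.float64(14.0), np.float64(38.5)), 'pad': (1720, np.float64(39.7), np.float64(43.9), np.float64(48.1)), 'stop': (3021, np.float64(59.6), np.float64(69.2), np.float64(81.7)), 'yel': (695, np.float64(50.3), np.float64(54.8), np.float64(58.9))}
-3.8, -0.0, 1.8, -0.001, 0.000, 0.001
-3.5, 0.0, 1.5, 0.000, 0.000, 0.000
-2.7, 0.0, 1.0, 0.000, 0.000, 0.000
0.0, 0.0, 0.0, 0.000, 0.000, 0.000
0.0, 0.0, 0.0, 0.000, 0.000, 0.000
```

View pics/w8.png

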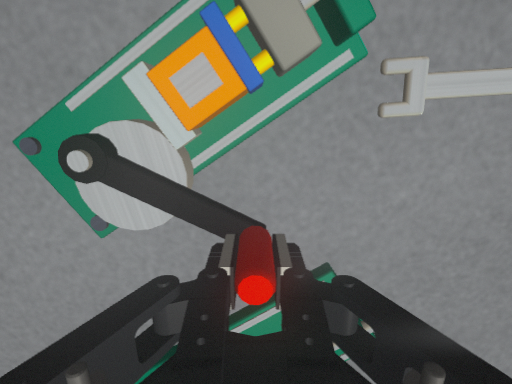

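move_arm --targets '[-3.8, 0, 1.8, 0, 0, 0, -3.5, 0, 1.5, 0, 0, 0, -3.2, 0, 1.2, 0, 0, 0, 0, 0, 0, 0, 0, 0, 0, 0, 0, 0, 0, 0]'

```text
time_s: 8.98
position: [0.6451, 0.108, 0.0351]
tool_rot: [[-0.372, 0.0, 0.928], [-0.928, -0.001, -0.372], [0.001, -1.0, 0.001]]
ft_force: [-1.5, -3.9, 5.6]
grip_width: 0.0186
```

```bash
python3 - <<'E'
from h import *
im=grab('wrist','w9');sc=grab('scene','s9');s=im['state'];print(s['time_s'],s['position'],s['grip_width'],s['ft_force'],ang(s['position']))
print(meas(sc),meas(im))
a=im['pixels'][0:140,100:400,::-1];cv2.imwrite('pics/w9z.png',cv2.resize(a,None,fx=2.6,fy=2.6,interpolation=2))
# direct: along rods, pad rear edge and stop front at rod height
P=cloud(im);ux=np.array([np.cos(A),np.sin(A)]);L=P[...,:2]-C;lx=L@ux*1000;ly=L@np.array([-ux[1],ux[0]])*1000;z=P[...,2]*1000
for y0 in(-13,13):
    print(y0)
    for b in np.arange(40,68,1.):
        k=(abs(ly-y0)<2)&(abs(lx-b)<.5)
        if k.sum():print(b,k.sum(),np.nanmedian(z[k]).round(),np.median(im['pixels'][k],0),end=';')
E
```

```text
8.975 [0.64513181 0.10798309 0.03507676] 0.01856281545816689 [-1.49142794 -3.88883492  5.568911  ] (np.float64(0.10879376883163341), np.float64(75.75605927698511))
{'spec': (234, np.float64(3.0), np.float64(25.2), np.float64(39.3)), 'pad': (180, np.float64(41.5), np.float64(47.6), np.float64(50.6)), 'stop': (305, np.float64(60.8), np.float64(74.4), np.float64(83.5)), 'yel': None} {'spec': (454, np.float64(1.7), np.float64(16.7), np.float64(40.8)), 'pad': (1616, np.float64(41.9), np.float64(46.1), np.float64(50.3)), 'stop': (3999, np.float64(60.1), np.float64(70.7), np.float64(82.1)), 'yel': (534, np.float64(51.9), np.float64(55.5), np.float64(59.0))}
-13
40.0 15 50.0 [226. 144.  16.];41.0 16 45.0 [124.   90.5  80. ];42.0 12 45.0 [ 64.  102.  176.5];43.0 15 45.0 [ 65. 105. 184.];44.0 13 46.0 [ 64. 105. 184.];45.0 15 46.0 [ 64. 106. 185.];46.0 15 45.0 [ 63. 107. 185.];47.0 14 45.0 [ 63.5 106.5 186. ];48.0 16 45.0 [ 63.5 107.5 187. ];49.0 14 45.0 [ 63. 109. 188.];50.0 15 45.0 [ 62. 109. 185.];51.0 10 40.0 [137.5 145.5 119. ];52.0 13 36.0 [225. 215.  10.];53.0 13 36.0 [225. 218.  10.];54
[... 594 characters left out ...]
17 46.0 [ 60. 104. 183.];46.0 16 45.0 [ 59.5 104.  183. ];47.0 19 46.0 [ 60. 105. 184.];48.0 16 45.0 [ 60. 105. 184.];49.0 15 45.0 [ 60. 106. 185.];50.0 16 45.0 [ 59. 104. 183.];51.0 12 41.0 [141.  130.  115.5];52.0 19 36.0 [223. 211.  10.];53.0 17 36.0 [224. 216.  10.];54.0 20 36.0 [224.  215.5  10. ];55.0 21 35.0 [223. 216.  10.];56.0 19 36.0 [224. 216.  10.];57.0 23 36.0 [224. 215.  10.];58.0 18 36.0 [223. 216.  10.];59.0 32 39.0 [105.  119.5  57. ];60.0 19 46.0 [101. 101.  96.];61.0 21 47.0 [134. 134. 125.];62.0 13 47.0 [141. 141. 131.];63.0 21 47.0 [140. 141. 131.];64.0 19 47.0 [141. 141. 132.];65.0 16 47.0 [141.  141.  131.5];66.0 18 47.0 [142. 142. 132.];67.0 16 48.0 [142. 141. 132.];
```

View pics/w9z.png

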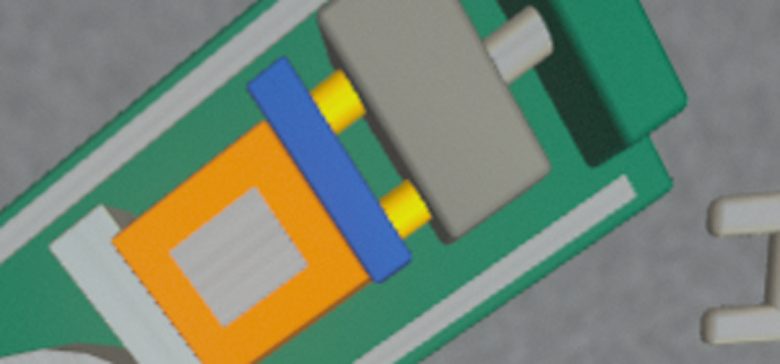

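The rods show about 8.4 mm and the scene camera gives 5.8 mm of push, so the pad is about half-way. Releasing and rising.

move_arm --targets '[0, 0, 0, 0, 0, 0, 0, 0, 0, 0, 0, 0, 0, 0, 0, 0, 0, 0, 0, 0, 0, 0, 0, 0, 0, 0, 0, 0, 0, 0]' --hand 0.3

```text
time_s: 9.7
position: [0.645, 0.1087, 0.0347]
tool_rot: [[-0.372, -0.0, 0.928], [-0.928, 0.0, -0.372], [-0.0, -1.0, -0.0]]
ft_force: [-0.3, 0.8, 0.2]
grip_width: 0.0556
```

move_arm --targets '[0, -5, 0, 0, 0, 0, 0, -20, 0, 0, 0, 0, 0, -30, 0, 0, 0, 0, 0, -30, 0, 0, 0, 0, 0, -20, 0, 0, 0, 0]'

```text
time_s: 10.32
position: [0.6453, 0.1087, 0.1418]
tool_rot: [[-0.372, 0.002, 0.928], [-0.928, -0.0, -0.372], [-0.001, -1.0, 0.002]]
ft_force: [-0.1, 0.9, -0.6]
grip_width: 0.0554
```

move_arm --targets '[0, -15, 0, 0, 0, 0, 0, 0, 0, 0, 0, 0, 0, 0, 0, 0, 0, 0, 0, 0, 0, 0, 0, 0, 0, 0, 0, 0, 0, 0]'

```text
time_s: 10.95
position: [0.6448, 0.1086, 0.1542]
tool_rot: [[-0.372, -0.001, 0.928], [-0.928, -0.0, -0.372], [0.0, -1.0, -0.001]]
ft_force: [-0.5, 0.1, -0.1]
grip_width: 0.0555
```

```bash
python3 - <<'E'
from h import *
im=grab('wrist','w10');sc=grab('scene','s10');s=im['state'];print(s['time_s'],s['position'],s['grip_width'],s['ft_force'])
print(meas(sc),meas(im))
k=red_top(im,[.645,.108]);print(k,ang(k[0]))
print('spare',red_top(sc,[.496,-.152])[:2],red_top(load('scene0'),[.496,-.152])[:2])
P=cloud(im);ux=np.array([np.cos(A),np.sin(A)]);L=P[...,:2]-C;lx=L@ux*1000;ly=L@np.array([-ux[1],ux[0]])*1000;z=P[...,2]*1000
k=(abs(abs(ly)-13)<2)&(z<38)&(z>33)&(lx>40)&(lx<66);print(np.percentile(lx[k],[1,99]))
E
```

```text
10.95 [0.64483184 0.10862512 0.15415323] 0.055485687201903444 [-0.50789246  0.09185739 -0.13263069]
{'spec': (233, np.float64(3.0), np.float64(25.2), np.float64(39.4)), 'pad': (180, np.float64(41.5), np.float64(47.6), np.float64(50.5)), 'stop': (302, np.float64(60.5), np.float64(74.0), np.float64(83.9)), 'yel': None} {'spec': (237, np.float64(1.8), np.float64(15.3), np.float64(40.5)), 'pad': (488, np.float64(41.9), np.float64(46.0), np.float64(50.0)), 'stop': (1263, np.float64(60.3), np.float64(71.5), np.float64(82.6)), 'yel': (174, np.float64(51.9), np.float64(55.5), np.float64(59.0))}
(array([0.64531925, 0.10752874, 0.101     ]), array([0.64525198, 0.10730171, 0.1003767 ]), np.int64(344), 10.665133476257324) (np.float64(0.10923733849173278), np.float64(75.64480250440103))
spare (array([ 0.49714041, -0.14887566,  0.101     ]), array([ 0.49725683, -0.14790805,  0.10181391])) (array([ 0.49629064, -0.14858525,  0.101     ]), array([ 0.49801289, -0.14715974,  0.10196827]))
[50.94633901 58.99921799]
```

View pics/s10.png

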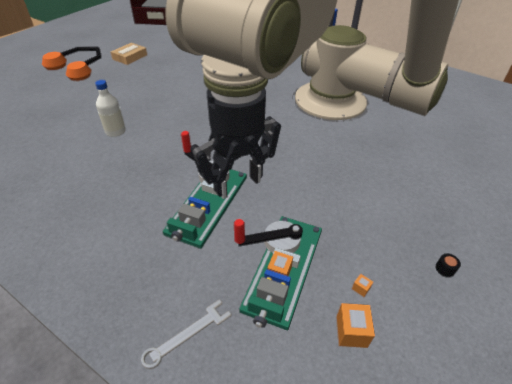

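View pics/w10.png

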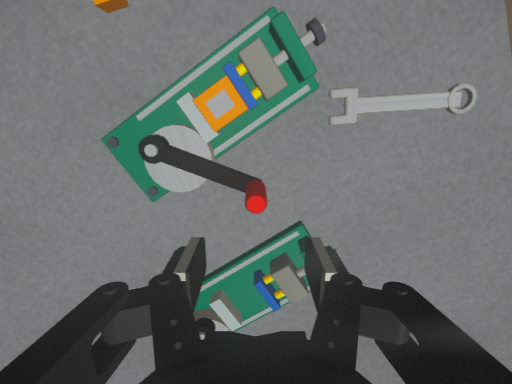

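The hand is clear of the knob. About 8 mm of rod shows, the specimen is pinched, and the spare lever hasn't moved. Handing in.

```bash
python3 -c "
from rig import env
print(env.close_job())"
```

```text
the job is handed in; nothing more can be done
None
```

I swung the loaded clamp's lever anticlockwise by its knob, in stages, from about 7° to 75.6° (1.32 rad). The amber specimen is now pinched and the blue pad is pushed in about half-way. I then let go, raised the hand clear and handed the job in at about 11 s.

**Last checks, after letting go:**
- **Pad:** about 8.1 mm of yellow rod shows in the wrist view. The scene view gives about 5.8 mm of push. Both readings stayed the same when I released the knob, and the pad never went deeper than this.
- **Empty clamp:** its knob is where it started, to within about 1 mm, which is as fine as the camera can tell.
- **Forces:** the wrist force read under 10 N at the end of every move from the grasp on.

**What failed or disagreed:**
- **First grasp:** it missed, and the fingers shut in the air just above the knob without touching anything. The fingertips turned out to be about 30 mm behind the TCP, not 8 mm ahead as stated. The wrist and scene depth readings both showed this, so I went 39 mm lower and the second grasp held.
- **Knob radius:** the TCP's distance from the pivot read 108–109 mm, not 110 mm. That is within the calibration error, so I judged the end point by the pad itself.

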